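Half-light check: unlock the lamp shutter and hold it half open

TASK

Pull the red lockout card straight up out of its slot in the light-gate unit and lay it flat in the black tray; set it down low, do not drop or throw it. Then slide the unit's spring-closed shutter open by its blue handle to the half-way mark, never beyond three quarters of its travel, and keep holding it there with the gripper: finish while holding it half open. Leave everything else on the desk where it is.

Things in the scene. Friction and masses are not known exactly. Their poses are not given: they have to be found in the camera images.
- unit: grey light-gate unit fixed to the desk, a box 110 (x) x 240 (y) x 30 high with two dark rails (outer faces at x = +/-55, inner faces at x = +/-43, tops 40 above the desk) along its y. Origin under its centre on the desk, z up; its own +y is the opening direction of the shutter. It stands at a different place and yaw (within 0.5 rad of the world axes) each time, left or right
- slot (a point): centre of the mouth of the card slot in the top of the unit, 30 above the desk; axes as the unit. The slot is 73 long (x), 6.5 wide (y) and 24 deep, and the card in it blocks the shutter
- half_mark (a point): the point where shutter_grip lies when the shutter is exactly half open (joint 0.040), 66 above the desk; axes as the unit. On the unit this is shown by the wide yellow marks on both rails (the white marks are fully closed and fully open); the yellow line on the shutter must stand level with them
- shutter (a joint): travel of the shutter along the unit's +y in m: 0 closed, 0.040 half open, 0.080 fully open. A spring pushes it closed: about 5 N to start it, 11 N at half, 18 N at full; let go, it closes
- shutter_grip (a point): grip point on the blue handle of the aluminium shutter, 66 above the desk; axes as the unit. The handle is an upright fin 40 (x) x 10 thick (y), standing from 34 to 78 above the desk (12 above the grip point), in the middle of a shutter plate 82 (x) x 90 (y) whose top is 34 above the desk
- card: red lockout card, loose, about 0.06 kg; the same card as card_center; origin at the centre of its lower edge, axes as card_center
- card_center (a point): centre of the red lockout card, half-way up it: 70 wide (x), 115 high (z), 5 thick (y), with a rib 9 thick along the top 12 of it; the grip is that rib, 51 above this point. At the start it stands upright in the slot with its axes as the unit, lower edge 6 and upper edge 121 above the desk
- tray_in (a point): centre of the inner floor of the black card tray, fixed to the desk, 150 (x) x 190 (y) outside, 22 high, walls 4 thick, floor about 4 above the desk; z up. Its place and yaw change, left or right
- multimeter: yellow hand-held multimeter lying face up, 170 x 85 x 36, origin under its centre; a bystander to be left alone
- tape_measure: round silver and orange tape measure lying flat, diameter 66, 18 high, origin under its centre; a bystander to be left alone
- screwdriver: screwdriver lying on the desk; a bystander to be left alone
- mug: blue mug, diameter 80, 90 high, origin under its centre; a bystander to be left alone
- sprayer: white bottle, diameter 60, 150 high, origin under its centre; a bystander to be left alone
There are look-alikes about, which are no part of the job. What is shaped like the part that bears tray_in but orange is not meant. Several things have the shape of the card; the one meant has the colours described above.

How it is judged (in metres and radians):
On the way, in this order (a step that is already met when the one before it is completed fails the run):
1. the card has been pulled up clear of its slot (z of card_center in the frame of slot above 0.065 m), for 0.1 s.
2. the card lies flat in the tray, released and at rest (x of card_center in the frame of tray_in between -0.065 and 0.065 m and y of card_center in the frame of tray_in between -0.085 and 0.085 m and z of card_center in the frame of tray_in below 0.03 m and angle between the y axis of card_center and the z axis of tray_in, either way round below 0.35 rad and contact force between the fingers and card below 0.1 N and linear speed of card below 0.02 m/s), for 0.2 s.
At the end, for the whole second after the job is handed in: the shutter stands still at half travel (0.040 m within 7 mm), held by the gripper's fingers with more than 3 N, and the card lies in the tray, flat within 0.35 rad, its centre inside the walls, released and at rest (all of step 2 and value of joint shutter between 0.033 and 0.047 m and velocity of joint shutter between -0.01 and 0.01 m/s and contact force between the fingers and shutter above 3 N); the arm keeps its last pose, push and grip.
It fails at once if the shutter was opened beyond three quarters of its travel (more than 64 mm of 80) (value of joint shutter above 0.064 m).
It fails at once if the card was dropped or thrown (faster than 1.2 m/s) (linear speed of card above 1.2 m/s).
It fails at once if another thing on the desk was shifted by more than 30 mm (distance of any of multimeter, tape_measure, screwdriver, mug, sprayer from where it was at the start of the episode above 0.03 m).
It also fails if it takes over 64 s, if anything falls off the work surface, if the arm or the gripper's body presses on something with over 40 N, if the wrist force passes 120 N, or if a joint passes its speed limit or range.

ROBOT

A 6-joint arm with a two-finger parallel gripper is mounted at the origin on the work surface. World frame = base frame: x ahead of the robot, y to its left, z up, the work surface at z = 0. Lengths are in m, angles in degrees, forces in N, time in s.
With the tool pointing down it reaches from about 0.4 to 0.825 m from the base axis. Payload 7 kg.
Tool frame: the origin (TCP) lies on the centre line of the jaws, within the pads' length; the fingertips stand r.tip_reach ahead of it and the grasp point (between the pads) is the TCP (r.tip_reach is the distance from the TCP to the fingertips, in m); z points along the fingers, y is the line along which they close (so a half turn about z gives the same grasp; the last joint's range is limited). The gripper opens to 88 mm and grips with 3 to 60 N. Pads are 19 mm wide; open, the fingers measure 130 mm over their backs; the gripper's body (78 mm by 193 mm) begins 47 mm behind the grasp point.
Start: joints at [-57.118, 20.546, 0.682, 0, -70.136, -16.507], TCP at [0.19, -0.648, 0.246] pointing down, gripper open.
Joint ranges: [-176.03, 176.03], [-82.01, 121.73], [-58.28, 71.71], [-173.87, 95.51], [-174.79, -0.11], [-173.66, 173.66]. Speed limits (degrees/s): [136.94, 136.94, 172.46, 180, 180, 180].

INTERFACE

Orientations are given as [roll, pitch, yaw] about the fixed x, y, z axes, in that order (R = Rz(yaw) Ry(pitch) Rx(roll)).
In Python, from plant import sensors, cams, r gives the robot as it stands.
- The arm moves only by the tool drive_tool, never from a script. Its argument "rows" is a list of rows, each an object of numbers: "fingers": the gripper's target within -1 to 1 (fully open at 1, half-way at 0, shut at -1); "x", "y", "z": the shift along the tool's x, y, z in m; "spin": the turn about the tool's z in rad. A call has 1 to 10 rows; each row is the pose to reach, as a shift and turn from the pose commanded when the call began, along the tool's axes at that moment; what a row does not reach only later rows make up. A row lasts 1/8 s, in which the tool goes at most 62.5 mm and 10.7 degrees, less where a joint would pass 70% of its speed; a pose out of reach is approached as far as the arm can. A call with a gripper value outside its range is refused whole. The fingers move at their own pace and stop on an object; "newtons" is the grip in N (left out, the last holds). Time passes only in rows, so rows that repeat a pose let the fingers close. It gives the time, the measured TCP pose, the force, the opening and the grip force at its end, in the units of the state.
- sensors.get_state(): the state, without advancing time (a new reading comes with each control period).
- cams.capture(name): name is "scene" or "top"; returns a dict with "pixels" (400x640x3 uint8, red, green, blue), "intrinsics" (3x3 intrinsics, pixels), "k1" (the pictures are not rectified: a ray, as slopes to the right and down, at radius r is drawn at 1 + k1 r^2 times it, then the intrinsics apply), "eye" and "orientation" of the camera in the world. Camera axes: x right, y up, looking along -z (the intrinsics and any distortion apply to the point x, -y, -z); pixel columns grow to the right and rows downward; lengths in m; the calibration is good to about 2 mm. A picture is of the moment at which its call begins. There is no depth.
- r.close_job(): hands the job in; it is judged then, once.
The state is a dict: "time_s": time; "joints": joint angles; "qd": joint speeds; "joint_torque": joint torques, N m; "tcp_pos": TCP position; "eef_rot": TCP orientation; "contact_force": force on the tool from outside, world axes, zero at the start; "moment": the same for the moment, N m; "gripper_width": finger opening in m; "gripper_force": force on a finger pad.
Only numpy, scipy, OpenCV 4.12 (cv2) and the standard library are available. Lean on these libraries where they do the work, as an engineer would, in place of code of your own. Each camera call takes 0.05 s, during which the arm holds its last target. There are 200 camera calls.

## Working session

There is one attempt and no reset: what is moved stays moved. The work goes in short steps, Python scripts to look and compute and a tool call to move; the robot and the scene stay as the last step left them, time stands still between calls to the robot, and variables do not carry over. Pictures are saved under pics/ and viewed, at most 10 in all, crops included, and the job is handed in when it is done.

Besides the shell and the picture viewer there is one more tool, called after "Emit:" by a JSON object that holds its "op" and its "data". drive_tool: Moves the arm, as the interface text tells. Its arguments: {"type":"object","properties":{"rows":{"type":"array"},"newtons":{"type":"number"}},"required":["rows"]}

```bash
ls; mkdir -p pics; cat > h.py <<'E'
import numpy as np, cv2
from plant import sensors, cams, r
def snap(n,f=None):
    c=cams.capture(n)
    if f: cv2.imwrite('pics/'+f,cv2.cvtColor(c['pixels'],cv2.COLOR_RGB2BGR))
    return c
E
python3 - <<'E'
from h import *
for n in('top','scene'):
    c=snap(n,n+'0.png'); print(c['intrinsics'],c['k1'],c['eye'],c['orientation'])
print(sensors.get_state(),r.tip_reach)
E
```

```text
pics
[[499.55390648   0.         323.52091545]
 [  0.         499.55390648 198.47838476]
 [  0.           0.           1.        ]] -0.06442746448818312 [ 0.34129    -0.00675919  1.42459303] [  8.28809332   0.82450611 -91.04128104]
[[367.9253572    0.         317.11021544]
 [  0.         367.9253572  193.04915816]
 [  0.           0.           1.        ]] -0.04871124960599809 [ 0.84179555 -0.51416493  1.07958346] [30.82395985  0.71120024 28.00152706]
{'time_s': 0.1, 'joints': array([-5.71171997e+01,  2.05873982e+01,  6.39770556e-01, -1.79893889e-02,
       -7.01360754e+01, -1.65050866e+01]), 'qd': array([ 0.00137556, -0.11648445,  0.03926476,  0.10433514,  0.01101611,
        0.04833746]), 'joint_torque': array([-1.07652035e-03, -5.84163308e+01,  2.93749684e+01,  7.01543346e+00,
        1.01821718e-02, -6.62909974e-05]), 'tcp_pos': array([ 0.19017288, -0.64723414,  0.24472048]), 'eef_rot': array([ 1.79914941e+02, -7.56699962e-03, -1.63628406e+02]), 'contact_force': array([ 0.37845702,  0.54506733, -0.00205935]), 'moment': array([0.03856526, 0.01172805, 0.02986623]), 'gripper_force': 0.0, 'gripper_width': 0.08754761072983518} 0.019
```

View pics/top0.png

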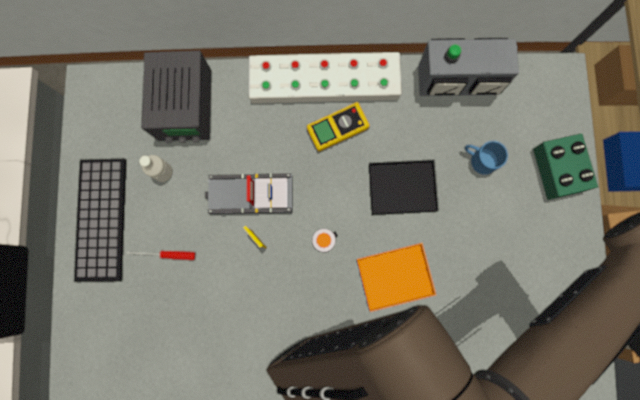

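View pics/scene0.png

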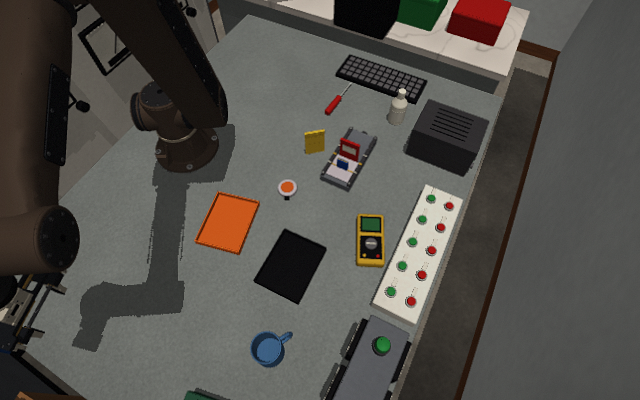

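The top view shows the unit at about (250,193) with the card at (250,190) and the blue handle at (270,191). The black tray is at (403,187), and the orange decoy tray is at (396,277). The sprayer is at (155,168), the multimeter at (338,126), the tape measure at (323,240) and a yellow look-alike card at (254,237). Next I'll zoom in on the unit.

```bash
cat >> h.py <<'E'
from scipy.spatial.transform import Rotation as Ro
def ray(c,uv):
    K=c['intrinsics'];k=c['k1']
    uv=np.atleast_2d(np.asarray(uv,float))
    p=cv2.undistortPoints(uv[:,None],K,np.array([k,0,0,0.]))[:,0]
    # k1 model is same as OpenCV's radial term
    d=np.c_[p[:,0],-p[:,1],-np.ones(len(p))]
    return Ro.from_euler('xyz',c['orientation'],degrees=True).apply(d)
def onz(c,uv,z):
    d=ray(c,uv); e=np.array(c['eye'])
    return e+d*((z-e[2])/d[:,2])[:,None]
def proj(c,P):
    q=Ro.from_euler('xyz',c['orientation'],degrees=True).inv().apply(np.atleast_2d(P)-c['eye'])
    s=np.c_[q[:,0]/-q[:,2],q[:,1]/q[:,2]]
    s=s*(1+c['k1']*(s**2).sum(1))[:,None]
    return s@c['intrinsics'][:2,:2].T+c['intrinsics'][:2,2]
E
python3 - <<'E'
from h import *
t=cv2.imread('pics/top0.png')[160:230,195:305]; s=cv2.imread('pics/scene0.png')[115:200,310:390]
a=cv2.resize(t,(770,490),interpolation=cv2.INTER_CUBIC)
cv2.imwrite('pics/topz.png',a)
cv2.imwrite('pics/scz.png',cv2.resize(s,(560,595),interpolation=cv2.INTER_CUBIC))
E
```

```text
(no output)
```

View pics/topz.png

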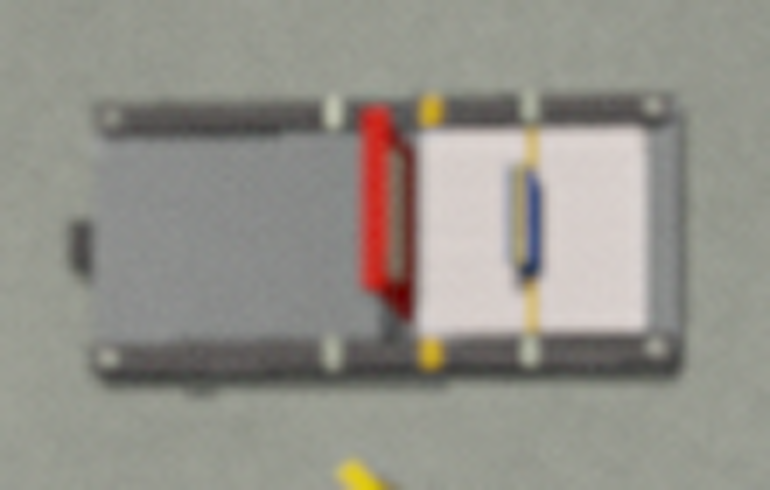

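View pics/scz.png

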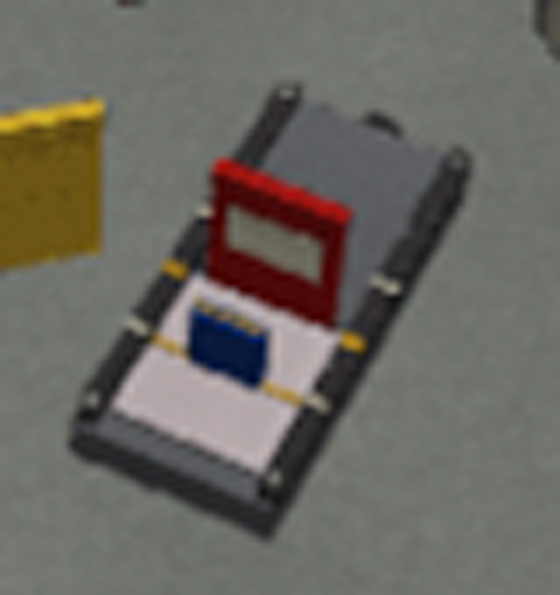

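The crops show the opening direction is image-left in the top view, which is about world +y. The closed marks are at zoom (529,105) and (529,352), half marks at (431,110) and (431,353), and full-open marks at (333,112) and (332,350). The red rib spans (362–392, 105–292).

```bash
python3 - <<'E'
from h import *
import json
t=snap('top');s=snap('scene')
zt=lambda l:(np.array(l,float)+.5)/7-.5+[195,160]
zs=lambda l:(np.array(l,float)+.5)/7-.5+[310,115]
T=onz(t,zt([[333,112],[332,350],[431,110],[431,353],[529,105],[529,352]]),.04)
S=onz(s,zs([[203,210],[386,287],[174,268],[353,342],[137,325],[316,401]]),.04)
print(T.round(4),S.round(4))
# rib
print('rib top',onz(t,zt([[377,105],[377,292]]),.121).round(4), 'scene',onz(s,zs([[220,163],[348,211]]),.121).round(4))
print('handle top',onz(t,zt([[519,166],[517,280]]),.078).round(4),onz(s,zs([[197,303],[268,328]]),.078).round(4))
# tray
for n,c,z in(('t',t,.022),('s',s,.022)):
    h=cv2.cvtColor(c['pixels'],cv2.COLOR_RGB2HSV)
    m=(h[...,2]<50).astype('uint8')
    x,y=(403,187) if n=='t' else (290,265)
    k,l,st,ce=cv2.connectedComponentsWithStats(m); i=l[y,x]
    cn=max(cv2.findContours((l==i).astype('uint8'),0,1)[0],key=cv2.contourArea)
    P=onz(c,cn[:,0],z)[:,:2].astype('float32')
    print('tray',st[i],cv2.minAreaRect(P))
E
```

```text
[[0.6136 0.2388 0.04  ]
 [0.5165 0.2386 0.04  ]
 [0.6135 0.1989 0.04  ]
 [0.5146 0.1988 0.04  ]
 [0.6147 0.1592 0.04  ]
 [0.5142 0.1594 0.04  ]] [[0.5124 0.241  0.04  ]
 [0.6152 0.2396 0.04  ]
 [0.5158 0.2012 0.04  ]
 [0.6145 0.2013 0.04  ]
 [0.5154 0.1612 0.04  ]
 [0.6132 0.161  0.04  ]]
rib top [[0.6    0.2076 0.121 ]
 [0.528  0.2073 0.121 ]] scene [[0.5327 0.2114 0.121 ]
 [0.5988 0.2132 0.121 ]]
handle top [[0.5829 0.1586 0.078 ]
 [0.5378 0.1595 0.078 ]] [[0.5469 0.1614 0.078 ]
 [0.5835 0.1638 0.078 ]]
tray [     0      0    640    400 242250] ((0.5737703442573547, 0.038584768772125244), (2.0101730823516846, 1.2071640491485596), 88.43673706054688)
tray [ 254  229   72   75 3079] ((0.5792936086654663, -0.21974223852157593), (0.15198981761932373, 0.19245922565460205), 1.8146252632141113)
```

```bash
cat >> h.py <<'E'
def rel(x,y,z,yaw,frm=None):
    """shift (tool axes) and spin from the present pose to a world goal, tool down"""
    s=sensors.get_state() if frm is None else frm
    p,e=s['tcp_pos'],s['eef_rot']
    R=Ro.from_euler('xyz',e,degrees=True)
    d=R.inv().apply(np.array([x,y,z])-p)
    a=(e[2]-yaw+180)%360-180
    return d.round(4),round(np.radians(a),3)
E
python3 - <<'E'
from h import *
print(rel(.45,-.3,.28,-90),rel(.565,.21,.2,-90))
E
```

```text
(array([-0.3472,  0.2601, -0.0348]), np.float64(-1.285)) (array([-0.6012,  0.717 ,  0.0457]), np.float64(-1.285))
```

Emit:
{"op": "drive_tool", "data": {"rows": [{"x": -0.347,"y": 0.26,"z": -0.035,"spin": -1.285,"fingers": 1},{"x": -0.347,"y": 0.26,"z": -0.035,"spin": -1.285,"fingers": 1},{"x": -0.347,"y": 0.26,"z": -0.035,"spin": -1.285,"fingers": 1},{"x": -0.347,"y": 0.26,"z": -0.035,"spin": -1.285,"fingers": 1},{"x": -0.347,"y": 0.26,"z": -0.035,"spin": -1.285,"fingers": 1},{"x": -0.347,"y": 0.26,"z": -0.035,"spin": -1.285,"fingers": 1},{"x": -0.347,"y": 0.26,"z": -0.035,"spin": -1.285,"fingers": 1},{"x": -0.347,"y": 0.26,"z": -0.035,"spin": -1.285,"fingers": 1},{"x": -0.347,"y": 0.26,"z": -0.035,"spin": -1.285,"fingers": 1},{"x": -0.347,"y": 0.26,"z": -0.035,"spin": -1.285,"fingers": 1}]}}

```text
time_s: 1.45
tcp_pos: [0.4491, -0.3011, 0.2803]
eef_rot: [180.0, 0.0, -90.1]
contact_force: [-0.0, -0.2, 0.2]
gripper_width: 0.0873
gripper_force: 0.0
```

```bash
python3 - <<'E'
from h import *
s=sensors.get_state();print(s['tcp_pos'],s['eef_rot']);print(rel(.565,.21,.22,-90))
E
```

```text
[ 0.44913611 -0.30108673  0.28032112] [ 1.79967783e+02  7.81782596e-03 -9.01170564e+01]
(array([-0.5113, -0.1149,  0.0603]), np.float64(-0.002))
```

Emit:
{"op": "drive_tool", "data": {"rows": [{"x": -0.511,"y": -0.116,"z": 0.06,"spin": 0,"fingers": 1},{"x": -0.511,"y": -0.116,"z": 0.06,"spin": 0,"fingers": 1},{"x": -0.511,"y": -0.116,"z": 0.06,"spin": 0,"fingers": 1},{"x": -0.511,"y": -0.116,"z": 0.06,"spin": 0,"fingers": 1},{"x": -0.511,"y": -0.116,"z": 0.06,"spin": 0,"fingers": 1},{"x": -0.511,"y": -0.116,"z": 0.06,"spin": 0,"fingers": 1},{"x": -0.511,"y": -0.116,"z": 0.06,"spin": 0,"fingers": 1},{"x": -0.511,"y": -0.116,"z": 0.06,"spin": 0,"fingers": 1},{"x": -0.511,"y": -0.116,"z": 0.06,"spin": 0,"fingers": 1},{"x": -0.511,"y": -0.116,"z": 0.06,"spin": 0,"fingers": 1}]}}

```text
time_s: 2.7
tcp_pos: [0.5662, 0.211, 0.2195]
eef_rot: [179.9, -0.1, -90.0]
contact_force: [-0.9, -0.8, -0.4]
gripper_width: 0.0876
gripper_force: 0.0
```

```bash
python3 - <<'E'
from h import *
c=snap('scene','s1.png')
i=cv2.imread('pics/s1.png')[70:220,270:420];cv2.imwrite('pics/s1z.png',cv2.resize(i,(600,600),interpolation=cv2.INTER_CUBIC))
s=sensors.get_state();print(s['tcp_pos'],s['eef_rot']);print(rel(.565,.21,.131,-90))
E
```

```text
[0.56598527 0.20994732 0.21992402] [ 1.79936047e+02 -5.17264294e-02 -9.00396633e+01]
(array([-0.0001,  0.0009,  0.0889]), np.float64(-0.001))
```

View pics/s1z.png

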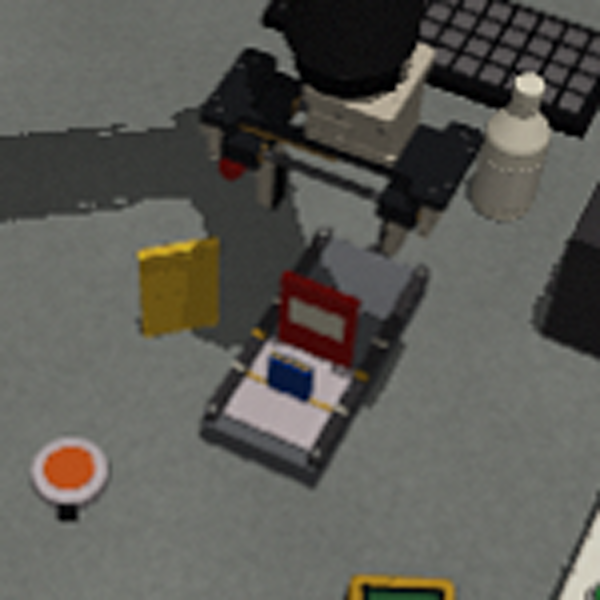

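The gripper is above the red card (zoom 320,315), with one finger at about (270,180) and the other at about (395,235), on either side of it. I'll descend and close.

Emit:
{"op": "drive_tool", "data": {"rows": [{"x": 0,"y": 0.001,"z": 0.045,"fingers": 1},{"x": 0,"y": 0.001,"z": 0.088,"fingers": 1},{"x": 0,"y": 0.001,"z": 0.088,"fingers": 1},{"x": 0,"y": 0.001,"z": 0.088,"fingers": -1},{"x": 0,"y": 0.001,"z": 0.088,"fingers": -1},{"x": 0,"y": 0.001,"z": 0.088,"fingers": -1},{"x": 0,"y": 0.001,"z": 0.088,"fingers": -1},{"x": 0,"y": 0.001,"z": 0.088,"fingers": -1}], "newtons": 12}}

```text
invalid input
```

Emit:
{"op": "drive_tool", "data": {"rows": [{"x": 0,"y": 0.001,"z": 0.045,"spin": 0,"fingers": 1},{"x": 0,"y": 0.001,"z": 0.088,"spin": 0,"fingers": 1},{"x": 0,"y": 0.001,"z": 0.088,"spin": 0,"fingers": 1},{"x": 0,"y": 0.001,"z": 0.088,"spin": 0,"fingers": -1},{"x": 0,"y": 0.001,"z": 0.088,"spin": 0,"fingers": -1},{"x": 0,"y": 0.001,"z": 0.088,"spin": 0,"fingers": -1},{"x": 0,"y": 0.001,"z": 0.088,"spin": 0,"fingers": -1},{"x": 0,"y": 0.001,"z": 0.088,"spin": 0,"fingers": -1}], "newtons": 12}}

```text
time_s: 3.75
tcp_pos: [0.5658, 0.2113, 0.1344]
eef_rot: [-179.9, 0.1, -90.0]
contact_force: [-0.9, -0.1, 7.0]
gripper_width: 0.0695
gripper_force: 12.0
```

Emit:
{"op": "drive_tool", "data": {"rows": [{"x": 0,"y": 0,"z": -0.01,"spin": 0,"fingers": -1},{"x": 0,"y": 0,"z": -0.02,"spin": 0,"fingers": -1},{"x": 0,"y": 0,"z": -0.03,"spin": 0,"fingers": -1},{"x": 0,"y": 0,"z": -0.03,"spin": 0,"fingers": -1}]}}

```text
time_s: 4.25
tcp_pos: [0.5654, 0.211, 0.1638]
eef_rot: [-179.9, 0.1, -90.0]
contact_force: [0.8, -0.4, -1.4]
gripper_width: 0.0697
gripper_force: 12.0
```

```bash
python3 - <<'E'
from h import *
c=snap('scene','s2.png')
i=cv2.imread('pics/s2.png')[70:220,270:420];cv2.imwrite('pics/s2z.png',cv2.resize(i,(600,600),interpolation=cv2.INTER_CUBIC))
s=sensors.get_state();print(s['tcp_pos'],s['contact_force'],s['gripper_force'],s['moment'])
E
```

```text
[0.56501479 0.21079997 0.16303274] [-0.59530993  0.62178536 -0.78506555] 11.999902054667473 [ 0.05572245  0.11597463 -0.03895473]
```

View pics/s2z.png

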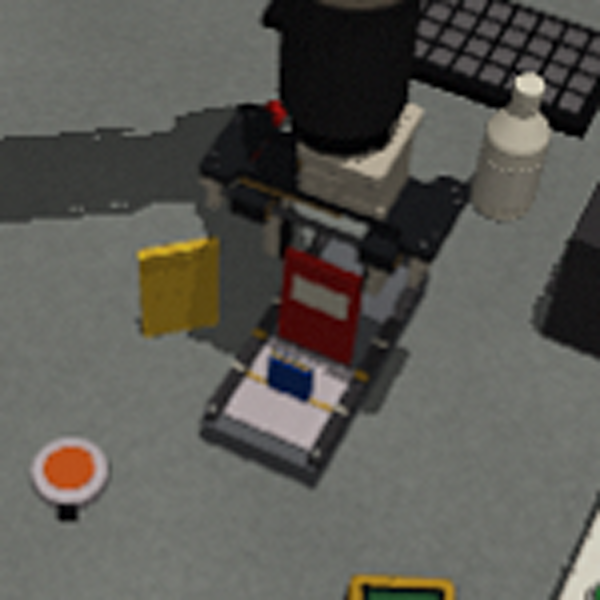

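Zoom (320,310) shows the card rising between the fingers. I'll lift it fully and then carry it to the tray.

Emit:
{"op": "drive_tool", "data": {"rows": [{"x": 0,"y": 0,"z": -0.03,"spin": 0,"fingers": -1},{"x": 0,"y": 0,"z": -0.06,"spin": 0,"fingers": -1},{"x": 0,"y": 0,"z": -0.1,"spin": 0,"fingers": -1},{"x": 0,"y": 0,"z": -0.137,"spin": 0,"fingers": -1},{"x": 0,"y": 0,"z": -0.137,"spin": 0,"fingers": -1},{"x": 0.03,"y": 0,"z": -0.137,"spin": 0.1,"fingers": -1},{"x": 0.07,"y": 0.005,"z": -0.137,"spin": 0.25,"fingers": -1},{"x": 0.12,"y": 0.012,"z": -0.137,"spin": 0.4,"fingers": -1},{"x": 0.17,"y": 0.017,"z": -0.137,"spin": 0.55,"fingers": -1},{"x": 0.22,"y": 0.022,"z": -0.137,"spin": 0.7,"fingers": -1}]}}

```text
time_s: 5.55
tcp_pos: [0.542, -0.0108, 0.2984]
eef_rot: [179.9, -0.1, -130.4]
contact_force: [0.7, -0.1, -0.5]
gripper_width: 0.0696
gripper_force: 12.0
```

```bash
python3 - <<'E'
from h import *
s=sensors.get_state();print(s['tcp_pos'],s['eef_rot'],s['gripper_width'],s['gripper_force'])
t=snap('top','t2.png')
print(rel(.52,-.22,.3,-180))
h=cv2.cvtColor(t['pixels'],cv2.COLOR_RGB2HSV)
m=(h[...,2]<50).astype('uint8')[150:225,350:455]
k,l,st,ce=cv2.connectedComponentsWithStats(m); i=l[37,53]
cn=max(cv2.findContours((l==i).astype('uint8'),0,1)[0],key=cv2.contourArea)[:,0]+[350,150]
print(st[i],cv2.minAreaRect(onz(t,cn,.022)[:,:2].astype('float32')))
E
```

```text
[ 0.54201388 -0.01078189  0.29837726] [ 1.79936954e+02 -6.64172008e-02 -1.30370936e+02] 0.06959183647101576 11.993093267083168
(array([ 0.1686, -0.1186, -0.0011]), np.float64(0.857))
[   0    0  105   75 7387] ((0.5756772756576538, -0.21618573367595673), (0.30100521445274353, 0.21389256417751312), 88.82129669189453)
```

Emit:
{"op": "drive_tool", "data": {"rows": [{"x": 0.04,"y": -0.028,"z": 0,"spin": 0.15,"fingers": -1},{"x": 0.08,"y": -0.056,"z": 0,"spin": 0.32,"fingers": -1},{"x": 0.12,"y": -0.084,"z": 0,"spin": 0.49,"fingers": -1},{"x": 0.15,"y": -0.105,"z": 0,"spin": 0.65,"fingers": -1},{"x": 0.168,"y": -0.118,"z": 0,"spin": 0.8,"fingers": -1},{"x": 0.168,"y": -0.118,"z": 0,"spin": 0.86,"fingers": -1},{"x": 0.168,"y": -0.118,"z": 0,"spin": 0.86,"fingers": -1}]}}

```text
time_s: 6.48
tcp_pos: [0.5244, -0.214, 0.2983]
eef_rot: [180.0, -0.1, -179.4]
contact_force: [-0.1, 0.7, -1.2]
gripper_width: 0.0697
gripper_force: 12.0
```

```bash
python3 - <<'E'
from h import *
s=sensors.get_state();print(s['tcp_pos'],s['eef_rot'],s['gripper_width'],s['contact_force'])
c=snap('scene','s3.png')
t=snap('top')
print(onz(t,[[403.5,187.5]],.02))
i=cv2.imread('pics/s3.png')[120:320,190:390];cv2.imwrite('pics/s3z.png',cv2.resize(i,(600,600),interpolation=cv2.INTER_CUBIC))
E
```

```text
[ 0.52441565 -0.21401734  0.2983032 ] [ 1.79972888e+02 -1.07420033e-01 -1.79394859e+02] 0.06966374446175592 [-0.12958777  0.69092052 -1.22797759]
[[ 0.57323767 -0.21867627  0.02      ]]
```

View pics/s3z.png

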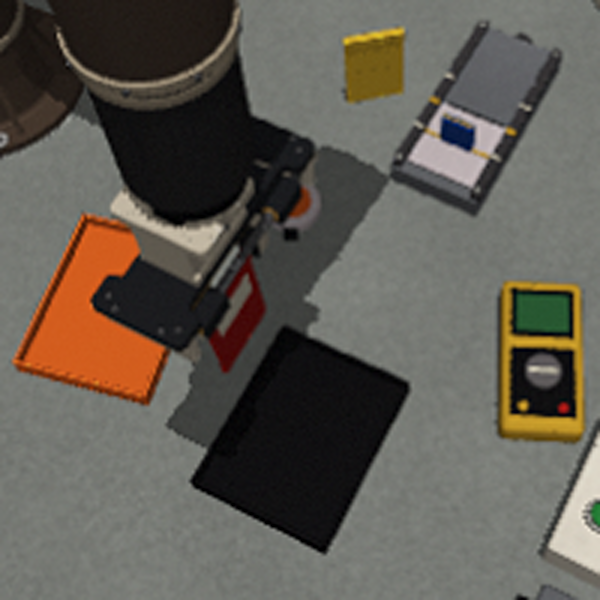

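The card hangs upright at zoom (240,310), just short of the black tray. I'll lower it until the bottom edge nearly touches the floor.

Emit:
{"op": "drive_tool", "data": {"rows": [{"x": 0,"y": -0.005,"z": 0.05,"spin": 0,"fingers": -1},{"x": 0,"y": -0.005,"z": 0.1,"spin": 0,"fingers": -1},{"x": 0,"y": -0.005,"z": 0.135,"spin": 0,"fingers": -1},{"x": 0,"y": -0.005,"z": 0.15,"spin": 0,"fingers": -1},{"x": 0,"y": -0.005,"z": 0.158,"spin": 0,"fingers": -1},{"x": 0,"y": -0.005,"z": 0.164,"spin": 0,"fingers": -1},{"x": 0,"y": -0.005,"z": 0.167,"spin": 0,"fingers": -1},{"x": 0,"y": -0.005,"z": 0.167,"spin": 0,"fingers": -1}], "newtons": 8}}

```text
time_s: 7.58
tcp_pos: [0.5252, -0.2189, 0.1331]
eef_rot: [-180.0, 0.0, -179.4]
contact_force: [-0.7, -0.7, -0.7]
gripper_width: 0.0697
gripper_force: 8.0
```

Emit:
{"op": "drive_tool", "data": {"rows": [{"x": 0,"y": 0,"z": 0.003,"spin": 0,"fingers": -1},{"x": -0.01,"y": 0,"z": 0.004,"spin": 0,"fingers": -1},{"x": -0.019,"y": 0,"z": 0.005,"spin": 0,"fingers": -1},{"x": -0.028,"y": 0,"z": 0.007,"spin": 0,"fingers": -1},{"x": -0.037,"y": 0,"z": 0.01,"spin": 0,"fingers": -1},{"x": -0.046,"y": 0,"z": 0.014,"spin": 0,"fingers": -1},{"x": -0.054,"y": 0,"z": 0.018,"spin": 0,"fingers": -1},{"x": -0.054,"y": 0,"z": 0.018,"spin": 0,"fingers": -1}], "newtons": 5}}

```text
time_s: 8.57
tcp_pos: [0.5803, -0.2183, 0.1146]
eef_rot: [-180.0, 0.1, -179.3]
contact_force: [2.8, 0.8, 5.6]
gripper_width: 0.0698
gripper_force: 5.0
```

```bash
python3 - <<'E'
from h import *
c=snap('scene','s4.png')
i=cv2.imread('pics/s4.png')[170:320,210:360];cv2.imwrite('pics/s4z.png',cv2.resize(i,(600,600),interpolation=cv2.INTER_CUBIC))
E
```

```text
(no output)
```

View pics/s4z.png

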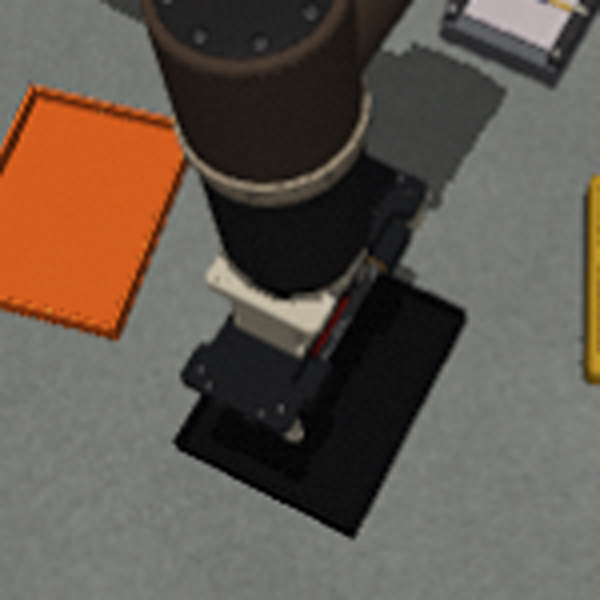

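The card is mostly hidden, with only its red edge at (335,320). The force direction (2.8 forward, 5.6 up) matches a card leaning forward by about 27°. I'll continue the arc.

Emit:
{"op": "drive_tool", "data": {"rows": [{"x": -0.009,"y": 0,"z": 0.003,"spin": 0,"fingers": -1},{"x": -0.017,"y": 0,"z": 0.008,"spin": 0,"fingers": -1},{"x": -0.024,"y": 0,"z": 0.014,"spin": 0,"fingers": -1},{"x": -0.03,"y": 0,"z": 0.021,"spin": 0,"fingers": -1},{"x": -0.036,"y": 0,"z": 0.029,"spin": 0,"fingers": -1},{"x": -0.041,"y": 0,"z": 0.038,"spin": 0,"fingers": -1},{"x": -0.045,"y": 0,"z": 0.047,"spin": 0,"fingers": -1},{"x": -0.048,"y": 0,"z": 0.055,"spin": 0,"fingers": -1},{"x": -0.048,"y": 0,"z": 0.055,"spin": 0,"fingers": -1}]}}

```text
time_s: 9.75
tcp_pos: [0.6264, -0.2176, 0.0585]
eef_rot: [180.0, -0.1, -179.4]
contact_force: [-0.4, 0.3, 0.6]
gripper_width: 0.0698
gripper_force: 5.0
```

Emit:
{"op": "drive_tool", "data": {"rows": [{"x": -0.001,"y": 0,"z": 0.008,"spin": 0,"fingers": -1},{"x": -0.002,"y": 0,"z": 0.016,"spin": 0,"fingers": -1},{"x": -0.003,"y": 0,"z": 0.023,"spin": 0,"fingers": -1},{"x": -0.003,"y": 0,"z": 0.029,"spin": 0,"fingers": -1},{"x": -0.003,"y": 0,"z": 0.031,"spin": 0,"fingers": -1},{"x": -0.003,"y": 0,"z": 0.031,"spin": 0,"fingers": -1}]}}

```text
time_s: 10.5
tcp_pos: [0.6298, -0.2177, 0.0284]
eef_rot: [180.0, -0.0, -179.4]
contact_force: [-0.2, 0.2, -0.8]
gripper_width: 0.0698
gripper_force: 5.0
```

Now release and go up.

Emit:
{"op": "drive_tool", "data": {"rows": [{"x": 0,"y": 0,"z": 0,"spin": 0,"fingers": 1},{"x": 0,"y": 0,"z": 0,"spin": 0,"fingers": 1},{"x": 0,"y": 0,"z": 0,"spin": 0,"fingers": 1},{"x": 0,"y": 0,"z": -0.02,"spin": 0,"fingers": 1},{"x": 0,"y": 0,"z": -0.06,"spin": 0,"fingers": 1},{"x": 0,"y": 0,"z": -0.12,"spin": 0,"fingers": 1},{"x": 0,"y": 0,"z": -0.17,"spin": 0,"fingers": 1},{"x": 0,"y": 0.06,"z": -0.17,"spin": 0,"fingers": 1},{"x": 0,"y": 0.12,"z": -0.17,"spin": 0,"fingers": 1},{"x": 0,"y": 0.18,"z": -0.17,"spin": 0,"fingers": 1}]}}

```text
time_s: 11.75
tcp_pos: [0.6278, -0.0362, 0.199]
eef_rot: [180.0, 0.0, -179.4]
contact_force: [1.0, -0.4, 0.3]
gripper_width: 0.0876
gripper_force: 0.0
```

```bash
python3 - <<'E'
from h import *
s=sensors.get_state();print(s['tcp_pos'],s['eef_rot'],s['gripper_width'])
c=snap('scene','s5.png');t=snap('top')
i=cv2.imread('pics/s5.png')[160:310,210:360];cv2.imwrite('pics/s5z.png',cv2.resize(i,(600,600),interpolation=cv2.INTER_CUBIC))
for q,b in((c,(220,340,230,310)),(t,(365,440,155,220))):
    h=cv2.cvtColor(q['pixels'],cv2.COLOR_RGB2HSV)
    m=((h[...,1]>120)&(h[...,2]>60)&((h[...,0]<8)|(h[...,0]>172)))
    k=np.zeros_like(m);k[b[2]:b[3],b[0]:b[1]]=1;ys,xs=np.nonzero(m&k)
    if len(xs): print(len(xs),cv2.minAreaRect(onz(q,np.c_[xs,ys],.008)[:,:2].astype('float32')))
print(rel(.565,.1605,.15,-180))
E
```

```text
[ 0.62778578 -0.03616843  0.19899537] [ 1.79986549e+02  4.48220452e-02 -1.79419186e+02] 0.087624930337891
716 ((0.5778985023498535, -0.21576784551143646), (0.11751549690961838, 0.07318080961704254), 1.0240179300308228)
887 ((0.5785531997680664, -0.21769452095031738), (0.07699627429246902, 0.1195458322763443), 88.8608627319336)
(array([0.0602, 0.1942, 0.0491]), np.float64(0.015))
```

View pics/s5z.png

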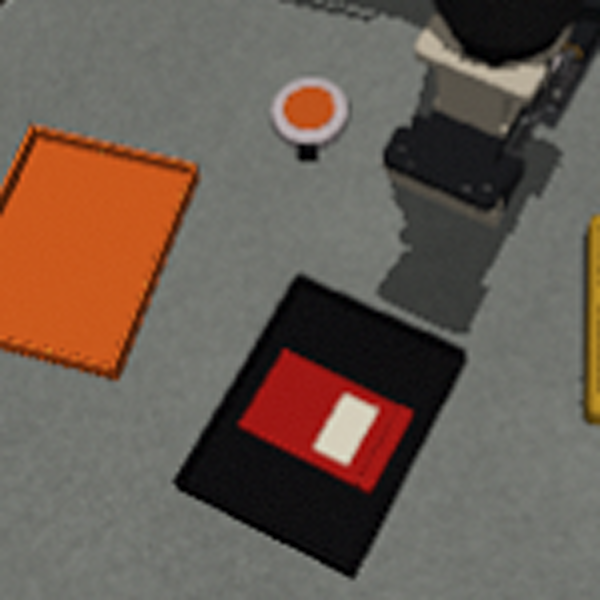

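The card lies flat at zoom (325,420), central in the black tray. Next is the shutter handle.

Emit:
{"op": "drive_tool", "data": {"rows": [{"x": 0.02,"y": 0.06,"z": 0,"spin": 0,"fingers": 1},{"x": 0.04,"y": 0.12,"z": 0.02,"spin": 0,"fingers": 1},{"x": 0.06,"y": 0.18,"z": 0.04,"spin": 0,"fingers": 1},{"x": 0.062,"y": 0.194,"z": 0.06,"spin": 0.01,"fingers": 1},{"x": 0.062,"y": 0.194,"z": 0.09,"spin": 0.01,"fingers": 1},{"x": 0.062,"y": 0.194,"z": 0.12,"spin": 0.01,"fingers": 1},{"x": 0.062,"y": 0.194,"z": 0.133,"spin": 0.01,"fingers": 1},{"x": 0.062,"y": 0.194,"z": 0.133,"spin": 0.01,"fingers": 1}]}}

```text
time_s: 12.85
tcp_pos: [0.5638, 0.1551, 0.0651]
eef_rot: [-179.9, -0.1, -180.0]
contact_force: [-0.4, -0.4, 0.8]
gripper_width: 0.0875
gripper_force: 0.0
```

Emit:
{"op": "drive_tool", "data": {"rows": [{"x": 0,"y": 0,"z": 0,"spin": 0,"fingers": -1},{"x": 0,"y": 0,"z": 0,"spin": 0,"fingers": -1},{"x": 0,"y": 0,"z": 0,"spin": 0,"fingers": -1},{"x": 0,"y": 0,"z": 0,"spin": 0,"fingers": -1},{"x": 0,"y": 0,"z": 0,"spin": 0,"fingers": -1},{"x": 0,"y": 0,"z": 0,"spin": 0,"fingers": -1},{"x": 0,"y": 0,"z": 0,"spin": 0,"fingers": -1},{"x": 0,"y": 0,"z": 0,"spin": 0,"fingers": -1}], "newtons": 35}}

```text
time_s: 13.85
tcp_pos: [0.5641, 0.1563, 0.0656]
eef_rot: [179.9, 0.0, -180.0]
contact_force: [-8.1, 20.4, -1.1]
gripper_width: 0.0132
gripper_force: 10.2
```

Emit:
{"op": "drive_tool", "data": {"rows": [{"x": 0,"y": 0.003,"z": 0,"spin": 0,"fingers": -1},{"x": 0,"y": 0.004,"z": 0,"spin": 0,"fingers": -1},{"x": 0,"y": 0.004,"z": 0,"spin": 0,"fingers": -1},{"x": 0,"y": 0.004,"z": 0,"spin": 0,"fingers": -1},{"x": 0,"y": 0.004,"z": 0,"spin": 0,"fingers": -1}]}}

```text
time_s: 14.48
tcp_pos: [0.5639, 0.1588, 0.0655]
eef_rot: [-180.0, -0.0, -180.0]
contact_force: [1.3, -4.5, -0.3]
gripper_width: 0.0094
gripper_force: 35.0
```

Emit:
{"op": "drive_tool", "data": {"rows": [{"x": 0,"y": 0.005,"z": 0,"spin": 0,"fingers": -1},{"x": 0,"y": 0.01,"z": 0,"spin": 0,"fingers": -1},{"x": 0,"y": 0.016,"z": 0,"spin": 0,"fingers": -1},{"x": 0,"y": 0.022,"z": 0,"spin": 0,"fingers": -1},{"x": 0,"y": 0.028,"z": 0,"spin": 0,"fingers": -1},{"x": 0,"y": 0.034,"z": 0,"spin": 0,"fingers": -1},{"x": 0,"y": 0.038,"z": 0,"spin": 0,"fingers": -1},{"x": 0,"y": 0.04,"z": 0,"spin": 0,"fingers": -1},{"x": 0,"y": 0.04,"z": 0,"spin": 0,"fingers": -1},{"x": 0,"y": 0.04,"z": 0,"spin": 0,"fingers": -1}]}}

```text
time_s: 15.72
tcp_pos: [0.5639, 0.1976, 0.0655]
eef_rot: [-179.9, -0.1, -180.0]
contact_force: [3.5, -10.1, 0.8]
gripper_width: 0.0099
gripper_force: 35.0
```

```bash
python3 - <<'E'
from h import *
s=sensors.get_state();print(s['tcp_pos'],s['contact_force'],s['gripper_width'],s['gripper_force'])
c=snap('scene','s6.png')
i=cv2.imread('pics/s6.png')[110:200,305:395];cv2.imwrite('pics/s6z.png',cv2.resize(i,(600,600),interpolation=cv2.INTER_CUBIC))
E
```

```text
[0.56387051 0.19756888 0.06548447] [  3.4735931  -10.09319699   0.77300718] 0.009915628456098603 34.99946504831314
```

View pics/s6z.png

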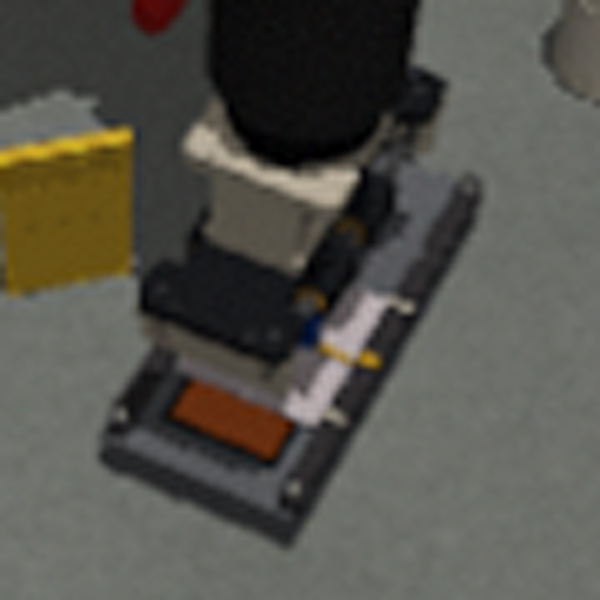

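The shutter's yellow line (about 340,352) stands level with the yellow rail mark (370,360), and the spring force of about 10–11 N fits half open. I'll nudge it 1 mm and let it settle.

Emit:
{"op": "drive_tool", "data": {"rows": [{"x": 0,"y": 0.001,"z": 0,"spin": 0,"fingers": -1},{"x": 0,"y": 0.001,"z": 0,"spin": 0,"fingers": -1},{"x": 0,"y": 0.001,"z": 0,"spin": 0,"fingers": -1},{"x": 0,"y": 0.001,"z": 0,"spin": 0,"fingers": -1},{"x": 0,"y": 0.001,"z": 0,"spin": 0,"fingers": -1},{"x": 0,"y": 0.001,"z": 0,"spin": 0,"fingers": -1}]}}

```text
time_s: 16.52
tcp_pos: [0.5639, 0.1984, 0.0655]
eef_rot: [-179.8, -0.1, -180.0]
contact_force: [4.0, -11.7, 0.5]
gripper_width: 0.0097
gripper_force: 35.0
```

```bash
python3 - <<'E'
from h import *
s=sensors.get_state();print(s['tcp_pos'],s['contact_force'],s['gripper_force'])
print(r.close_job())
E
```

```text
[0.56389051 0.19844316 0.0655099 ] [  4.04131765 -11.72129579   0.46833518] 34.99958395957947
the job is handed in; nothing more can be done
None
```

The job is handed in at about 16.5 s with no verdict returned: the red card lies flat in the black tray, and the gripper is holding the shutter about half open (estimated from the yellow marks and the 11.7 N spring force) with a 35 N grip.

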